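Release the draw latch of the blue sample case

ROBOT

A 6-joint arm with a two-finger parallel gripper is mounted at the origin on the work surface. World frame = base frame: x ahead of the robot, y to its left, z up, the work surface at z = 0. Lengths are in m, angles in rad, forces in N, time in s.
With the tool pointing down it reaches from about 0.375 to 0.9 m from the base axis. Payload 3.1 kg.
Tool frame: the origin (TCP) lies on the centre line of the jaws, within the pads' length; the fingertips stand manip.finger_overhang ahead of it and the grasp point (between the pads) lies 11 mm behind it (manip.finger_overhang is the distance from the TCP to the fingertips, in m); y points along the fingers, z is the direction in which the jaws open and shut, and the axes are right-handed (so a half turn about y gives the same grasp; the last joint's range is limited). The gripper opens to 85 mm and grips with 20 to 120 N. Pads are 22 mm wide; open, the fingers measure 114 mm over their backs; the gripper's body (76 mm by 85 mm) begins 54 mm behind the grasp point. The pads swing forward as they close: fully open they stand 13 mm farther back than shut.
Start: joints at [-1.415, 0.527, 1.433, -0, 1.181, -0.178], TCP at [0.205, -0.59, 0.239] pointing down, gripper open.
Joint ranges: [-3.08, 3.08], [-0.75, 2.2], [0.22, 2.44], [-1.43, 4.57], [0, 2.65], [-2.85, 2.85]. Speed limits (rad/s): [2.79, 2.79, 3.14, 3.14, 3.14, 3.14].

INTERFACE

Orientations are given as a unit quaternion [x, y, z, w].
In Python, from station import manip gives the robot as it stands.
- The arm moves only by the tool send_rows, never from a script. Its argument "plan" is a list of rows, each an object with "linear": the shift along the tool's x, y, z in units of 30 mm (1.0 is 30 mm), a list of three; "roll": the turn about the tool's y in units of 6 degrees (1.0 is 6 degrees). In form: [{"linear": [tx, ty, tz], "roll": roll}, ...]. A call has exactly 5 rows; each row shifts and turns the commanded pose from where the row before left it, along the tool's axes as they then stand; what a row does not reach is not made up. A row lasts 1/8 s, in which the tool goes at most 62.5 mm and 10.7 degrees, less where a joint would pass 70% of its speed; a pose out of reach is approached as far as the arm can. A call is refused whole if a number of a shift passes 1 or a number of a turn 1, either way. A call with a gripper value outside its range is refused whole. "claw" is the finger opening in mm, from 0 to 85.4, set as the call begins (left out, the last holds). The fingers move at their own pace and stop on an object; "force" is the grip in N (left out, the last holds). Time passes only in rows, so rows that do not move let the fingers close, or fill a call up. It gives the time, the measured TCP pose, the force and the opening at its end, in the units of the state.
- manip.sense(): the state, without advancing time (a new reading comes with each control period).
- manip.snapshot(name): name is "side" or "top"; returns the picture (400x640x3 uint8, blue, green, red); there is no depth.
- manip.get_calibration(name): a dict with "fovy" (degrees; the focal length in pixels is half the picture's height over the tangent of half this angle, whatever the lens; pixels are square), "cx", "cy" (the principal point, pixels), "cam_to_world" (4x4, takes a point from camera to world coordinates). Camera axes: x right, y down, z forward; pixel columns grow to the right and rows downward; lengths in m; the calibration is good to about 2 mm. A picture is of the moment at which its call begins. get_calibration takes no time and is no camera call.
- manip.sign_off(): hands the job in, once; it reports no verdict.
Trained networks look in the newest picture that a camera, given by its name, has taken for a name from the list of things; names that differ only in an ending like _2 or _b are one class to them, and where a whole thing is asked for, a point or a joint stands for the part that bears it (a point fixed in the world has none). Each returns a list of dicts, best first, with "p" (0 to 1); they miss things now and then, are a little off and sometimes report something else, mostly with a low value. They report only what shows in the picture. A call takes as long as a camera call.
- manip.look_for(camera, query): "extent" ([left, top, right, bottom] in pixels, round what is visible of it).
The state is a dict: "t": time; "q": joint angles; "qd": joint speeds; "tau": joint torques, N m; "tcp_pos": TCP position; "tool_rot": TCP orientation; "force": force on the tool from outside, world axes, zero at the start; "ft_torque": the same for the moment, N m; "finger_gap": opening from 0.0 (shut) to 1.0 (fully open).
Only numpy, scipy, OpenCV 4.12 (cv2) and the standard library are available. Lean on these libraries where they do the work, as an engineer would, in place of code of your own. Each camera call takes 0.05 s, during which the arm holds its last target.

TASK

Unlatch the field sample case with the blue lid: lift the red-tipped lever of its draw latch up and over past centre until it lies fully thrown open and its hook has dropped free of the keeper, then let go. Leave the case with the yellow lid latched.

Things in the scene. Friction and masses are not known exactly. Their poses are not given: they have to be found in the camera images.
- blue_latch (a joint): lever of the draw latch on the blue-lidded case, rad. 0 = latched, lever lying back along the lid; grows as the red tab is lifted up and over; 2.6 = open stop, lying over the grey deck, hook off its keeper. A spring holds it shut (4 N up at the tab starts it, fading to nothing at centre, 0.9); past 0.9 it drives the lever by itself to the open stop and keeps it there
- blue_tab (a point): centre of the red tab at that lever's end: 20 mm long (along the lever), 22 mm wide (along the pivot axis: two parallel faces, pinch across these), 12 mm thick. Latched, it stands 34 mm above the lid with free space around and under it. Moves with the lever, a steel strip 18 mm wide, 4 mm thick
- blue_pivot (a point): the lever's pivot, 116 mm above the bench, on the fixed grey case (230 x 170 x 100 mm; blue lid 150 mm long, grey deck before it). Its axes are the case's: y along the pivot axis, z up, x from the pivot to the latched tab. The latched tab's centre is 72 mm along x, 18 mm up (radius 74.2 mm); it swings in this x-z plane from +x over the top to -x
- yellow_latch (a joint): the same lever, rad, on the identical case with the yellow lid, which stands to the left or right of the blue one, centres 0.28 m or more apart. 0 = latched; to be left latched

How it is judged:
By the outcome, as a careful person would: the job done as asked, in the order asked, and still so for the second after the job is handed in, with the robot touching nothing.
It also fails if it takes over 34 s, if anything falls off the work surface, if the arm or the gripper's body presses on something with over 40 N, if the wrist force passes 120 N, or if a joint passes its speed limit or range.

## Working session

There is one attempt and no reset: what is moved stays moved. The work goes in short steps, Python scripts to look and compute and a tool call to move; the robot and the scene stay as the last step left them, time stands still between calls to the robot, and variables do not carry over. Pictures are saved under pics/ and viewed, and the job is handed in when it is done.

Besides the shell and the picture viewer there is one more tool, called after "Call:" as name([rows], argument=value, ...), one row to a line, values as JSON. send_rows: Moves the arm, as the interface text tells. Its arguments: {"type":"object","properties":{"plan":{"type":"array"},"claw":{"type":"number"},"force":{"type":"number"}},"required":["plan"]}

```bash
mkdir -p pics; ls; python3 - <<'E'
from station import manip
import cv2,numpy as np
np.set_printoptions(precision=4,suppress=True)
s=manip.sense();print(s, manip.finger_overhang)
for n in("side","top"):
    im=manip.snapshot(n);cv2.imwrite(f"pics/{n}0.png",im)
    c=manip.get_calibration(n);print(n,c)
    for q in("blue_tab","blue_latch","blue_pivot","yellow_latch"):
        print(q,manip.look_for(n,q)[:3])
E
```

```text
pics
{'t': 0.0, 'q': array([-1.4145,  0.5285,  1.4339,  0.    ,  1.1814, -0.1785]), 'qd': array([ 0.0009, -0.0013,  0.0005, -0.0011,  0.0017, -0.0001]), 'tau': array([  0.0007, -44.2345, -17.8023,  -0.0001,   0.0084,   0.    ]), 'tcp_pos': array([ 0.2053, -0.5896,  0.2383]), 'tool_rot': array([-0.1178,  0.698 , -0.6965,  0.1178]), 'force': array([-0.1058,  0.3647, -0.5894]), 'ft_torque': array([ 0.0014,  0.0224, -0.0047]), 'finger_gap': 1.000708664022283} 0.008
side {'fovy': 49.51135561718858, 'cx': 314.7170547097232, 'cy': 196.0133947937773, 'cam_to_world': array([[ 0.9365, -0.2442,  0.2516,  0.4041],
       [-0.3505, -0.6716,  0.6528, -0.4937],
       [ 0.0096, -0.6995, -0.7146,  0.7076],
       [ 0.    ,  0.    ,  0.    ,  1.    ]])}
blue_tab [{'extent': [288.0, 281.4, 369.0, 344.9], 'p': 0.74}]
blue_latch [{'extent': [291.6, 284.1, 369.5, 347.0], 'p': 0.58}, {'extent': [229.0, 157.4, 291.7, 177.1], 'p': 0.16}]
blue_pivot [{'extent': [238.6, 252.1, 420.8, 400.0], 'p': 0.78}]
yellow_latch [{'extent': [229.3, 155.4, 292.3, 175.9], 'p': 0.84}]
top {'fovy': 45.89396264891111, 'cx': 316.62763865741516, 'cy': 195.22762399869097, 'cam_to_world': array([[ 0.0138, -0.9955,  0.0941,  0.4931],
       [-0.9999, -0.0142, -0.0036, -0.0184],
       [ 0.005 , -0.0941, -0.9956,  1.028 ],
       [ 0.    ,  0.    ,  0.    ,  1.    ]])}
blue_tab [{'extent': [392.5, 178.3, 412.5, 220.0], 'p': 0.56}]
blue_latch [{'extent': [392.8, 178.2, 413.9, 220.4], 'p': 0.97}]
blue_pivot [{'extent': [352.4, 145.3, 453.6, 282.3], 'p': 0.75}]
yellow_latch [{'extent': [208.2, 185.3, 237.8, 233.4], 'p': 0.69}]
```

```bash
python3 - <<'E'
import cv2
a=cv2.imread("pics/side0.png");b=cv2.imread("pics/top0.png")
cv2.imwrite("pics/b1.png",cv2.resize(a[225:400,220:440],None,fx=3.4,fy=3.4,interpolation=3))
cv2.imwrite("pics/b2.png",cv2.resize(b[135:295,330:480],None,fx=3.7,fy=3.7,interpolation=3))
E
```

```text
(no output)
```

View pics/side0.png

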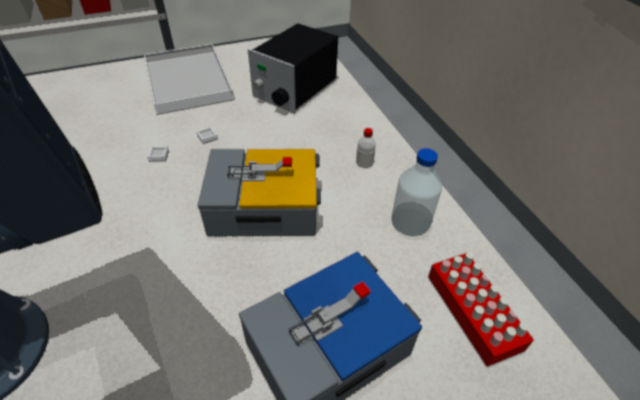

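View pics/top0.png

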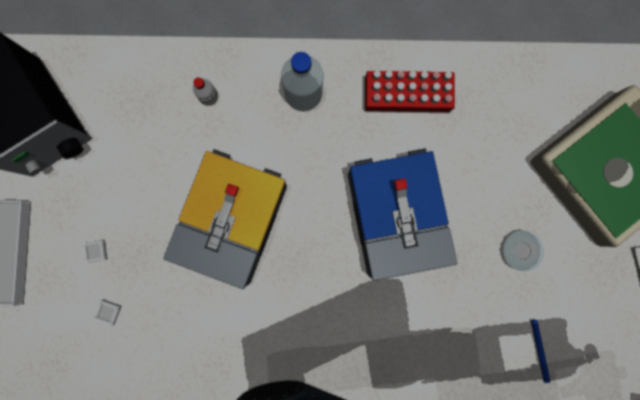

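View pics/b1.png

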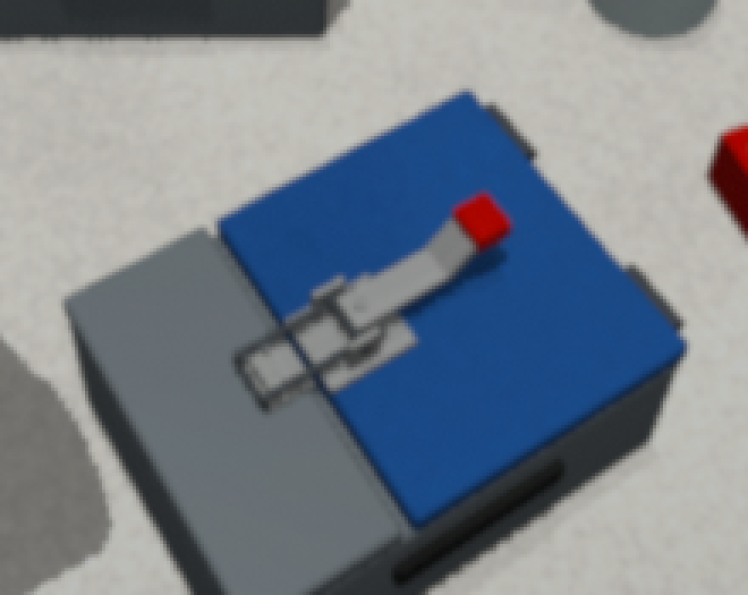

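View pics/b2.png

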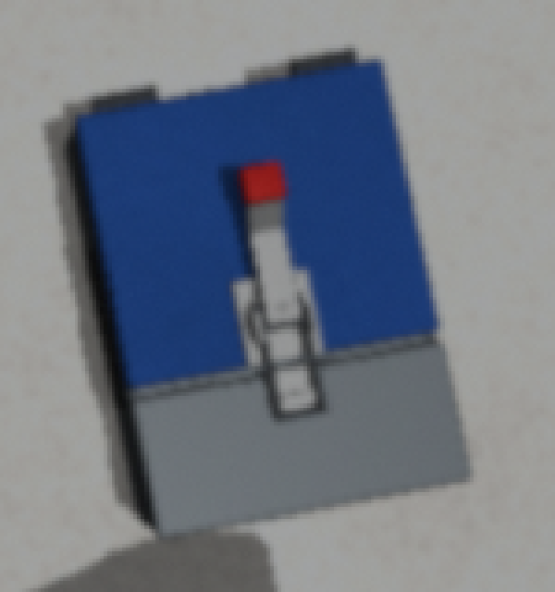

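The blue case is on the robot's right: its red tab is at about (401,185) in top and (362,290) in side. The levers of both cases are latched. Next I triangulate the tab and get the case yaw from the lid.

```bash
cat > h.py <<'E'
import cv2,numpy as np
from station import manip
from scipy.spatial.transform import Rotation as R
np.set_printoptions(precision=4,suppress=True)
def ray(n,u,v):
    c=manip.get_calibration(n);f=200/np.tan(np.radians(c["fovy"]/2));M=c["cam_to_world"]
    d=M[:3,:3]@np.array([(u-c["cx"])/f,(v-c["cy"])/f,1]);return M[:3,3],d/np.linalg.norm(d)
def atz(n,u,v,z):
    o,d=ray(n,u,v);return o+d*(z-o[2])/d[2]
def tri(rs):
    A=0;b=0
    for o,d in rs:
        P=np.eye(3)-np.outer(d,d);A=A+P;b=b+P@o
    return np.linalg.solve(A,b)
def proj(n,p):
    c=manip.get_calibration(n);f=200/np.tan(np.radians(c["fovy"]/2));M=c["cam_to_world"]
    q=M[:3,:3].T@(np.asarray(p)-M[:3,3]);return q[:2]/q[2]*f+[c["cx"],c["cy"]]
def red(im,box):
    l,t,r,b=box;s=im[t:b,l:r].astype(int);m=(s[...,2]>90)&(s[...,1]<60)&(s[...,0]<60)
    y,x=np.nonzero(m);return x.mean()+l,y.mean()+t,len(x)
E
python3 - <<'E'
from h import *
a=cv2.imread("pics/side0.png");b=cv2.imread("pics/top0.png")
rs=red(a,(340,270,390,310));rt=red(b,(385,170,420,200));print(rs,rt)
print("tri",tri([ray("side",*rs[:2]),ray("top",*rt[:2])]))
for z in(.134,.14):print(z,atz("side",*rs[:2],z),atz("top",*rt[:2],z))
# blue lid corners
for n,im in(("side",a),("top",b)):
    s=im.astype(int);m=((s[...,0]>90)&(s[...,2]<60)&(s[...,0]-s[...,1]>40)).astype(np.uint8)
    k,l,st,_=cv2.connectedComponentsWithStats(m);i=1+np.argmax(st[1:,4])
    c=max(cv2.findContours((l==i).astype(np.uint8),0,1)[0],key=cv2.contourArea)
    h=cv2.convexHull(c);q=cv2.approxPolyDP(h,6,True)[:,0];P=np.array([atz(n,*p,.1)[:2] for p in q.astype(float)])
    print(n,q.tolist());print(P)
    for j in range(len(P)):
        d=P[(j+1)%len(P)]-P[j];print(np.linalg.norm(d),np.degrees(np.arctan2(d[1],d[0])))
    print("rect",cv2.minAreaRect(np.array([atz(n,*p,.1)[:2] for p in h[:,0].astype(float)],np.float32)*1000))
s=manip.sense();print(R.from_quat(s["tool_rot"]).as_matrix())
E
```

```text
(np.float64(361.31972789115645), np.float64(289.5374149659864), 147) (np.float64(400.85), np.float64(184.06), 100)
tri [ 0.6019 -0.182   0.135 ]
0.134 [ 0.6029 -0.1816  0.134 ] [ 0.6013 -0.1819  0.134 ]
0.14 [ 0.6008 -0.1849  0.14  ] [ 0.6006 -0.1808  0.14  ]
side [[358, 253], [420, 328], [341, 377], [285, 290]]
[[ 0.6402 -0.0943]
 [ 0.6699 -0.2551]
 [ 0.5288 -0.2815]
 [ 0.4984 -0.1213]]
0.16352297510719843 -79.5430619158639
0.14349196698456498 -169.38440625378715
0.16304871142930882 100.75212543085998
0.14433408346515564 10.803795720369902
rect ((585.229736328125, -187.7440948486328), (148.33230590820312, 167.14065551757812), 11.500800132751465)
top [[431, 152], [447, 222], [366, 238], [351, 168]]
[[ 0.6706 -0.2485]
 [ 0.5317 -0.2787]
 [ 0.4981 -0.1196]
 [ 0.6361 -0.0892]]
0.14221391948694712 -167.7263846435741
0.16263250695643575 101.89699631061332
0.14125544217214359 12.402211016391066
0.16294606669194397 -77.76512733610329
rect ((584.5654296875, -184.04086303710938), (146.0960693359375, 165.0816192626953), 11.564277648925781)
[[-0.9445 -0.      0.3286]
 [-0.3286  0.0001 -0.9445]
 [-0.     -1.     -0.0001]]
```

Call:
send_rows([
  {"linear":[-0.8,0,-0.5],"roll":1.0},
  {"linear":[-1,0,-0.7],"roll":0.3},
  {"linear":[-1,0,-0.7],"roll":0},
  {"linear":[-1,0,-0.7],"roll":0},
  {"linear":[-1,0,-0.7],"roll":0},
], claw=45, force=30)

```text
t: 1.12
tcp_pos: [0.3241, -0.4606, 0.2395]
tool_rot: [0.07, -0.703, 0.704, -0.07]
force: [0.2, -1.0, -0.8]
finger_gap: 0.529
```

Call:
send_rows([
  {"linear":[-1,0,-0.7],"roll":0},
  {"linear":[-1,0,-0.7],"roll":0},
  {"linear":[-1,0,-0.7],"roll":0},
  {"linear":[-1,0,-0.7],"roll":0},
  {"linear":[-1,0,-0.7],"roll":0},
])

```text
t: 1.75
tcp_pos: [0.4505, -0.3281, 0.2395]
tool_rot: [0.07, -0.703, 0.704, -0.07]
force: [0.2, -0.8, -0.8]
finger_gap: 0.527
```

```bash
cat > rem.py <<'E'
from h import *
import sys
g=np.array(eval(sys.argv[1]));s=manip.sense();M=R.from_quat(s["tool_rot"]).as_matrix()
print(s["t"],s["tcp_pos"],"F",s["force"],"gap",s["finger_gap"]*85.4)
print("yaw of -z",np.degrees(np.arctan2(-M[1,2],-M[0,2])),"units",M.T@(g-s["tcp_pos"])/.03)
E
python3 rem.py "(.602,-.182,.126)"
```

```text
1.75 [ 0.4505 -0.3281  0.2395] F [ 0.2125 -0.7739 -0.7857] gap 45.0129068479029
yaw of -z 101.37909334503404 units [-5.9101  3.7833 -3.7782]
```

Call:
send_rows([
  {"linear":[-1,0,-0.7],"roll":0},
  {"linear":[-1,0,-0.7],"roll":0},
  {"linear":[-1,0,-0.7],"roll":0},
  {"linear":[-1,0,-0.7],"roll":0},
  {"linear":[-1,0,-0.6],"roll":0},
])

```text
t: 2.38
tcp_pos: [0.5773, -0.1982, 0.2394]
tool_rot: [0.07, -0.704, 0.704, -0.07]
force: [0.0, -1.0, -0.3]
finger_gap: 0.528
```

Call:
send_rows([
  {"linear":[-0.5,0,-0.2],"roll":0},
  {"linear":[0,0.6,0],"roll":0},
  {"linear":[0,0.5,0],"roll":0},
  {"linear":[0,0,0],"roll":0},
  {"linear":[0,0,0],"roll":0},
])

```text
t: 3.0
tcp_pos: [0.5901, -0.1911, 0.2066]
tool_rot: [0.07, -0.704, 0.704, -0.07]
force: [-0.7, -0.6, 0.2]
finger_gap: 0.532
```

```bash
python3 rem.py "(.602,-.182,.126)"; python3 - <<'E'
from h import *
a=manip.snapshot("side");b=manip.snapshot("top")
cv2.imwrite("pics/c.png",np.hstack([cv2.resize(a[200:370,260:430],(395,395)),cv2.resize(b[135:285,330:480],(395,395))]))
E
```

```text
3.0 [ 0.5901 -0.1911  0.2066] F [-0.7395 -0.565   0.1879] gap 45.42108686080898
yaw of -z 101.33472860758057 units [-0.447   2.6859 -0.2192]
```

View pics/c.png

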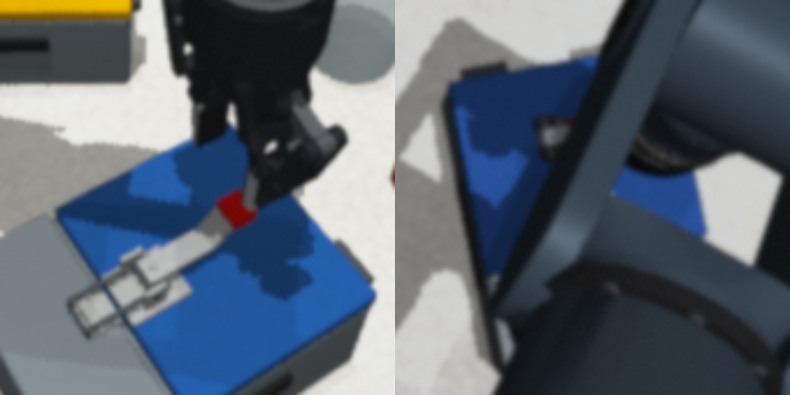

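The fingers are above the tab, on the left and right of it, and the lever is still latched. I'll correct the lateral offset and then descend.

Call:
send_rows([
  {"linear":[-0.45,0,-0.22],"roll":0},
  {"linear":[0,0.7,0],"roll":0},
  {"linear":[0,0.8,0],"roll":0},
  {"linear":[0,0.7,0],"roll":0},
  {"linear":[0,0.4,0],"roll":0},
])

```text
t: 3.72
tcp_pos: [0.6025, -0.1806, 0.1275]
tool_rot: [-0.07, 0.704, -0.703, 0.07]
force: [-0.6, -0.5, 0.5]
finger_gap: 0.528
```

```bash
python3 rem.py "(.602,-.182,.126)"; python3 - <<'E'
from h import *
a=manip.snapshot("side")
cv2.imwrite("pics/d.png",cv2.resize(a[220:350,290:430],None,fx=5,fy=4.5))
E
```

```text
3.725 [ 0.6025 -0.1806  0.1275] F [-0.5692 -0.539   0.5429] gap 45.05417970806135
yaw of -z 101.41531586927526 units [0.0248 0.049  0.0421]
```

View pics/d.png

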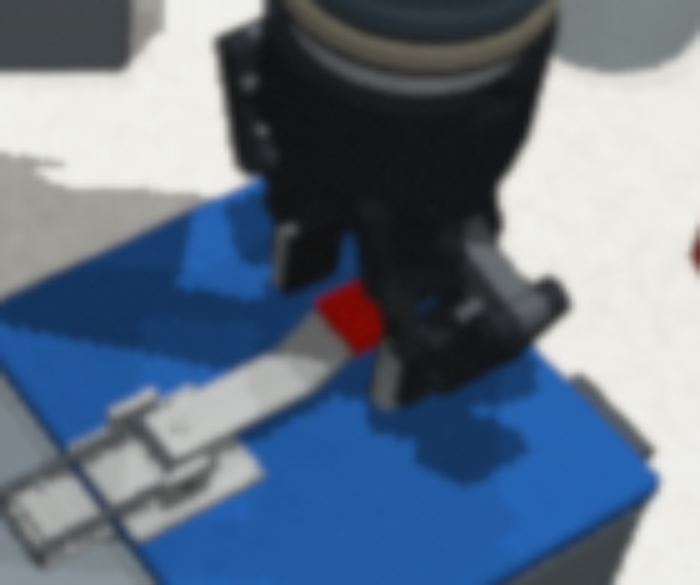

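The red tab sits between the pads, so I'm closing.

Call:
send_rows([
  {"linear":[0,0,0.04],"roll":0},
  {"linear":[0,0,0],"roll":0},
  {"linear":[0,0,0],"roll":0},
  {"linear":[0,0,0],"roll":0},
  {"linear":[0,0,0],"roll":0},
], claw=12, force=30)

```text
t: 4.4
tcp_pos: [0.6028, -0.1817, 0.129]
tool_rot: [-0.07, 0.704, -0.703, 0.071]
force: [1.3, 5.7, 1.1]
finger_gap: 0.248
```

```bash
python3 rem.py "(.602,-.182,.126)"; python3 - <<'E'
import numpy as np
r=74.2;a0=np.arctan2(18,72)
th=np.arange(0,2.61,.13);x=r*np.cos(a0+th);z=r*np.sin(a0+th)
for t,dx,dz in zip(th[1:],np.diff(x),np.diff(z)):print(round(t,2),"tx %.2f ty %.2f"%(-dx/30,-dz/30))
E
```

```text
4.4 [ 0.6028 -0.1817  0.129 ] F [1.3067 5.6906 1.1198] gap 21.171557664901805
yaw of -z 101.37423255611564 units [0.0278 0.1012 0.0044]
0.13 tx 0.10 ty -0.31
0.26 tx 0.14 ty -0.29
0.39 tx 0.17 ty -0.27
0.52 tx 0.21 ty -0.25
0.65 tx 0.24 ty -0.22
0.78 tx 0.26 ty -0.18
0.91 tx 0.28 ty -0.15
1.04 tx 0.30 ty -0.11
1.17 tx 0.31 ty -0.07
1.3 tx 0.32 ty -0.03
1.43 tx 0.32 ty 0.01
1.56 tx 0.32 ty 0.05
1.69 tx 0.31 ty 0.09
1.82 tx 0.29 ty 0.13
1.95 tx 0.27 ty 0.17
2.08 tx 0.25 ty 0.20
2.21 tx 0.22 ty 0.23
2.34 tx 0.19 ty 0.26
2.47 tx 0.15 ty 0.28
2.6 tx 0.11 ty 0.30
```

The gap of 21 mm matches the tab width, with a small lateral force. Now I follow the arc.

Call:
send_rows([
  {"linear":[0.1,-0.31,0],"roll":0},
  {"linear":[0.14,-0.29,0],"roll":0},
  {"linear":[0.17,-0.27,0],"roll":0},
  {"linear":[0.21,-0.25,0],"roll":0},
  {"linear":[0.24,-0.22,0],"roll":0},
])

```text
t: 5.03
tcp_pos: [0.5758, -0.1871, 0.1686]
tool_rot: [-0.071, 0.704, -0.703, 0.07]
force: [0.7, 4.4, -8.5]
finger_gap: 0.241
```

```bash
python3 rem.py "(.602,-.182,.126)"; python3 - <<'E'
from h import *
a=manip.snapshot("side")
cv2.imwrite("pics/e.png",cv2.resize(a[200:350,270:430],None,fx=4.5,fy=4))
E
```

```text
5.025 [ 0.5758 -0.1871  0.1686] F [ 0.7473  4.4285 -8.5355] gap 20.621198471661096
yaw of -z 101.37520398138284 units [-0.8912  1.4172  0.0064]
```

View pics/e.png

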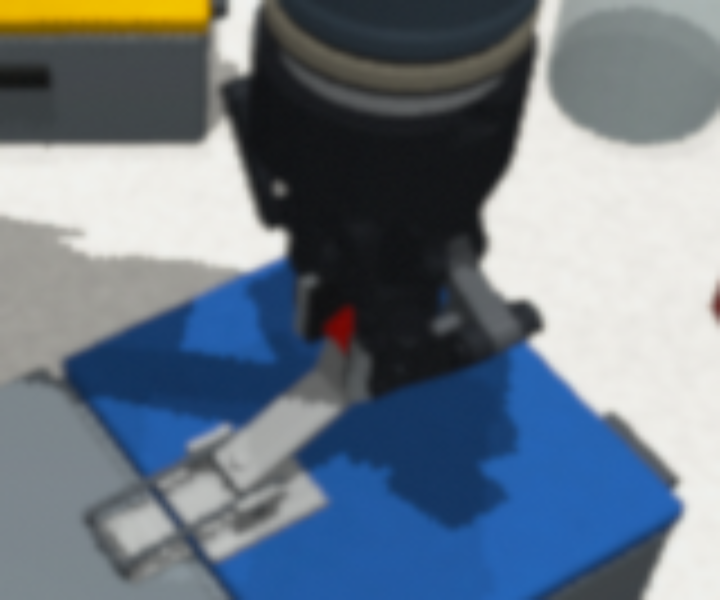

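The tab is held and the lever is lifting with it. I carry on past centre.

Call:
send_rows([
  {"linear":[0.26,-0.18,0],"roll":0},
  {"linear":[0.28,-0.15,0],"roll":0},
  {"linear":[0.3,-0.11,0],"roll":0},
  {"linear":[0.31,-0.07,0],"roll":0},
  {"linear":[0.32,-0.03,0],"roll":0},
])

```text
t: 5.7
tcp_pos: [0.534, -0.1958, 0.1861]
tool_rot: [-0.069, 0.704, -0.703, 0.071]
force: [0.7, 6.8, -2.0]
finger_gap: 0.248
```

```bash
python3 rem.py "(.602,-.182,.126)"; python3 - <<'E'
from h import *
a=manip.snapshot("side")
cv2.imwrite("pics/f.png",cv2.resize(a[200:350,250:410],None,fx=4.5,fy=4))
E
```

```text
5.7 [ 0.534  -0.1958  0.1861] F [ 0.7173  6.8032 -2.023 ] gap 21.163071458784817
yaw of -z 101.34902660058097 units [-2.3073  2.0076 -0.0037]
```

View pics/f.png

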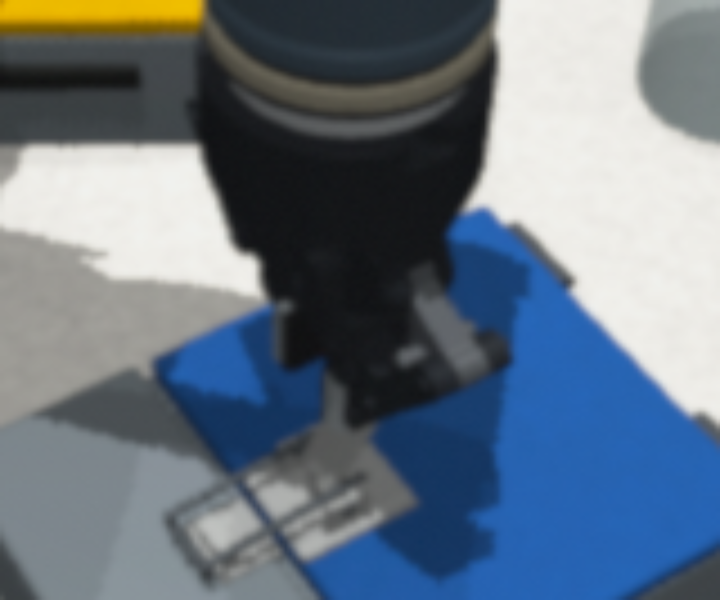

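The lever is near vertical and still held. I carry on over.

Call:
send_rows([
  {"linear":[0.32,0.01,0],"roll":0},
  {"linear":[0.32,0.05,0],"roll":0},
  {"linear":[0.31,0.09,0],"roll":0},
  {"linear":[0.29,0.13,0],"roll":0},
  {"linear":[0.27,0.17,0],"roll":0},
])

```text
t: 6.38
tcp_pos: [0.4879, -0.2052, 0.1734]
tool_rot: [0.071, -0.703, 0.704, -0.07]
force: [-3.7, 5.8, 6.9]
finger_gap: 0.243
```

Call:
send_rows([
  {"linear":[0.25,0.2,0],"roll":0},
  {"linear":[0.22,0.23,0],"roll":0},
  {"linear":[0.19,0.26,0],"roll":0},
  {"linear":[0.15,0.25,0],"roll":0},
  {"linear":[0,0,0],"roll":0},
])

```text
t: 7.0
tcp_pos: [0.462, -0.2104, 0.1437]
tool_rot: [-0.073, 0.704, -0.703, 0.068]
force: [-7.3, 1.2, 1.1]
finger_gap: 0.247
```

```bash
python3 rem.py "(.602,-.182,.126)"; python3 - <<'E'
from h import *
a=manip.snapshot("side")
cv2.imwrite("pics/g.png",cv2.resize(a[220:370,230:390],None,fx=4.5,fy=4))
E
```

```text
7.0 [ 0.462  -0.2104  0.1437] F [-7.2585  1.2385  1.0922] gap 21.110496194794806
yaw of -z 101.45533132737043 units [-4.7652  0.5588  0.0003]
```

View pics/g.png

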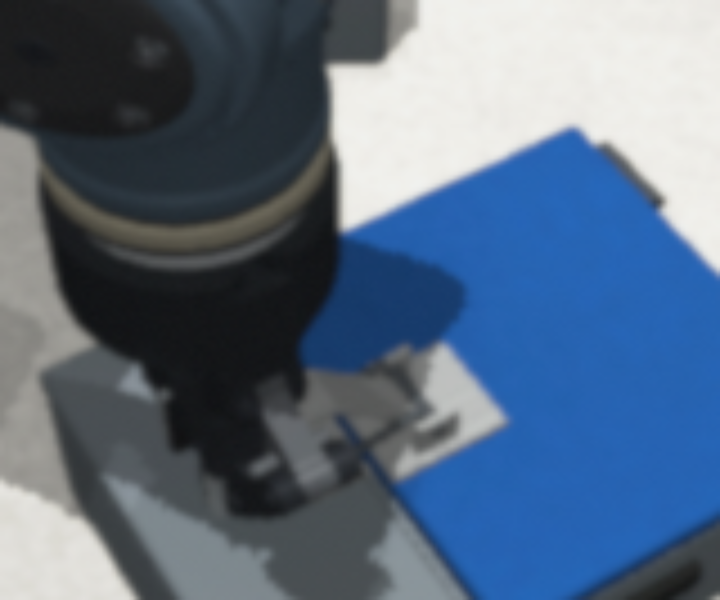

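The lever now lies over the deck, close to its stop. I release, let the spring settle it, then rise straight up.

Call:
send_rows([
  {"linear":[0.1,0.1,0],"roll":0},
  {"linear":[0,0,0],"roll":0},
  {"linear":[0,0,0],"roll":0},
  {"linear":[0,0,0],"roll":0},
  {"linear":[0,0,0],"roll":0},
], claw=50)

```text
t: 7.68
tcp_pos: [0.4628, -0.2107, 0.1401]
tool_rot: [0.07, -0.704, 0.704, -0.07]
force: [-0.5, -0.2, -0.4]
finger_gap: 0.586
```

Call:
send_rows([
  {"linear":[0,-0.5,0],"roll":0},
  {"linear":[0,-0.8,0],"roll":0},
  {"linear":[0,-0.8,0],"roll":0},
  {"linear":[0,-0.8,0],"roll":0},
  {"linear":[0,-0.8,0],"roll":0},
])

```text
t: 8.3
tcp_pos: [0.4626, -0.2105, 0.2529]
tool_rot: [0.07, -0.703, 0.704, -0.07]
force: [1.1, -0.3, 0.1]
finger_gap: 0.585
```

Call:
send_rows([
  {"linear":[0.5,0,0.8],"roll":0},
  {"linear":[0.5,0,0.9],"roll":0},
  {"linear":[0.5,0,0.9],"roll":0},
  {"linear":[0,0,0.9],"roll":0},
  {"linear":[0,0,0.9],"roll":0},
])

```text
t: 8.93
tcp_pos: [0.4445, -0.3498, 0.2522]
tool_rot: [0.07, -0.703, 0.704, -0.07]
force: [0.3, -0.5, 0.5]
finger_gap: 0.586
```

```bash
python3 rem.py "(.602,-.182,.126)"; python3 - <<'E'
from h import *
a=manip.snapshot("side");b=manip.snapshot("top")
cv2.imwrite("pics/h1.png",a);cv2.imwrite("pics/h2.png",b)
cv2.imwrite("pics/h.png",np.hstack([cv2.resize(a[225:395,230:430],(395,336)),cv2.resize(b[135:285,330:480],(395,336))]))
E
```

```text
8.925 [ 0.4445 -0.3498  0.2522] F [ 0.2848 -0.5176  0.5303] gap 50.043127098570395
yaw of -z 101.3648532104343 units [-6.2475  4.206  -4.4529]
```

View pics/h.png

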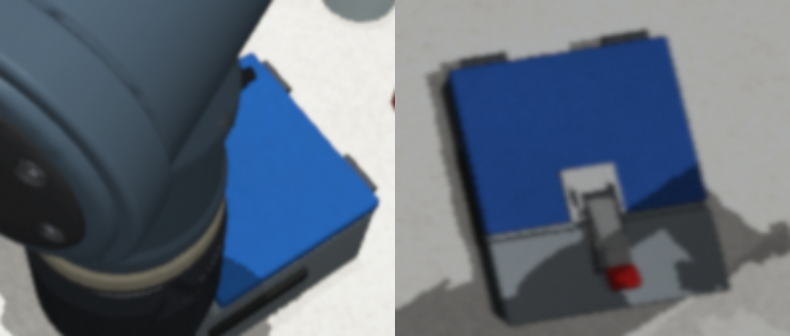

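View pics/h1.png

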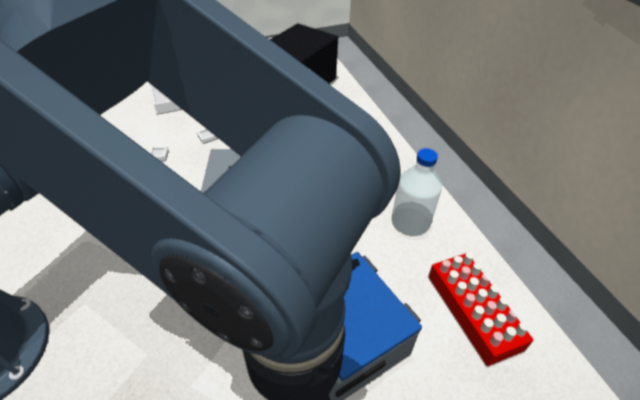

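The top view shows the lever lying over the deck. I clear the arm farther for a check of the angle and of the yellow case.

Call:
send_rows([
  {"linear":[0.7,0,0.9],"roll":0},
  {"linear":[1,0,0.9],"roll":0},
  {"linear":[1,0,0.9],"roll":0},
  {"linear":[1,0,0.9],"roll":0},
  {"linear":[1,0,0.9],"roll":0},
])

```text
t: 9.65
tcp_pos: [0.3324, -0.5085, 0.2517]
tool_rot: [-0.07, 0.704, -0.703, 0.07]
force: [0.9, 0.0, 0.2]
finger_gap: 0.586
```

Call:
send_rows([
  {"linear":[1,0,0.6],"roll":0},
  {"linear":[0.8,0,0.5],"roll":0},
  {"linear":[0.4,0,0.3],"roll":0},
  {"linear":[0,0,0],"roll":0},
  {"linear":[0,0,0],"roll":0},
])

```text
t: 10.28
tcp_pos: [0.2774, -0.5621, 0.2511]
tool_rot: [-0.07, 0.704, -0.703, 0.071]
force: [0.7, 0.8, -0.1]
finger_gap: 0.585
```

```bash
python3 rem.py "(.602,-.182,.126)"; python3 - <<'E'
from h import *
a=manip.snapshot("side");b=manip.snapshot("top")
cv2.imwrite("pics/i1.png",a);cv2.imwrite("pics/i2.png",b)
cv2.imwrite("pics/i.png",np.hstack([cv2.resize(a[125:395,190:440],(395,427)),cv2.resize(b[135:295,330:480],(395,427))]))
ex=np.array([.980,.198,0]);t0=np.array([.602,-.182,.134]);pv=t0-.072*ex-[0,0,.018]
for th in(2.4,2.5,2.6):
    g=th+np.arctan2(18,72);p=pv+.0742*(np.cos(g)*ex+np.sin(g)*np.array([0,0,1]));print(th,p,proj("top",p),proj("side",p))
s=b.astype(int);m=(s[...,2]>60)&(s[...,1]<45)&(s[...,0]<45);m[:140]=0;m[290:]=0
y,x=np.nonzero(m[:,330:480]);print("top red",x.mean()+330,y.mean(),len(x))
s=a.astype(int);m=(s[...,2]>90)&(s[...,1]<60)&(s[...,0]<60)
y,x=np.nonzero(m[250:400,230:420]);print("side red",x.mean()+230,y.mean()+250,len(x)) if len(x) else 0
print(red(a,(270,145,310,180)),red(cv2.imread("pics/side0.png"),(270,145,310,180)))
print(red(b,(215,170,250,205)),red(cv2.imread("pics/top0.png"),(215,170,250,205)))
E
```

```text
10.275 [ 0.2774 -0.5621  0.2511] F [ 0.7048  0.8306 -0.114 ] gap 49.92294147099971
yaw of -z 101.43824913220381 units [-13.1158   4.1857 -10.2675]
2.4 [ 0.4675 -0.2092  0.1514] [417.5352 255.2473] [281.6335 328.1419]
2.5 [ 0.4644 -0.2098  0.1447] [417.1032 256.8381] [279.8277 331.5835]
2.6 [ 0.4619 -0.2103  0.1377] [416.57   258.0381] [278.4838 334.84  ]
top red 416.1485148514852 258.41584158415844 101
side red 278.4572864321608 334.7437185929648 199
(np.float64(286.855421686747), np.float64(161.66265060240963), 83) (np.float64(286.855421686747), np.float64(161.66265060240963), 83)
(np.float64(231.5607476635514), np.float64(189.8785046728972), 107) (np.float64(231.5607476635514), np.float64(189.8785046728972), 107)
```

View pics/i.png

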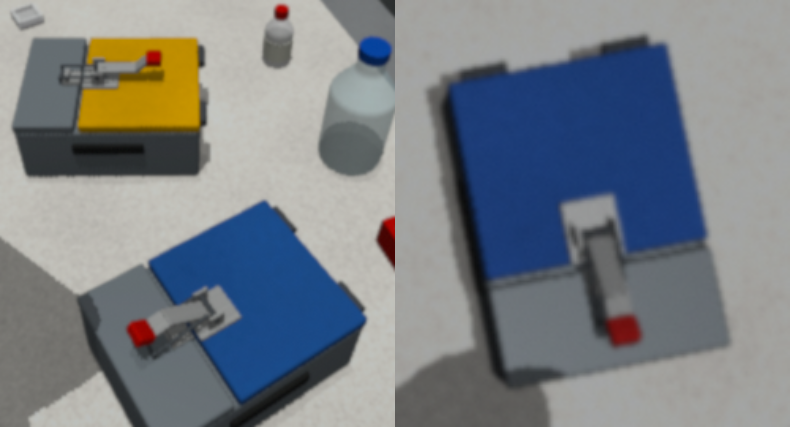

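The blue tab is at side (278.5,334.7) and top (416.1,258.4), which matches the 2.6 rad prediction within 0.6 px. The yellow tab has not moved, and the arm is clear of everything.

```bash
python3 -c "
from station import manip
print(manip.sign_off())"
```

```text
the job is handed in; nothing more can be done
None
```

The blue-lidded case is unlatched and the yellow one is still latched; I handed the job in at about 10.3 s, well inside the 34 s limit.

I pinched the red tab across its side faces and carried it along its arc, up past centre and over onto the grey deck. I then opened the fingers, rose straight up and moved the arm clear.

- **Blue lever:** after release the tab's position in both cameras matched the prediction for the 2.6 rad open stop to within 0.6 px. That puts it fully open, with the pictures showing it lying over the deck.
- **Hook:** I inferred that it is off the keeper from the lever being at its stop; I did not measure the hook itself.
- **Yellow lever:** its tab is at exactly the same pixels as at the start in both cameras.
- **Forces:** the wrist force in the readings I took never passed about 10 N. The arm was touching nothing at the end.

No check failed or disagreed with another.

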